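Wipe the gauge case lid clear, then hold it open at 60 degrees

ROBOT

A 7-joint arm with a two-finger parallel gripper is mounted at the origin on the work surface. World frame = base frame: x ahead of the robot, y to its left, z up, the work surface at z = 0. Lengths are in mm, angles in rad, forces in N, time in s.
With the tool pointing down it reaches from about 400 to 875 mm from the base axis. Payload 4.4 kg.
Tool frame: the origin (TCP) lies at the very end of the fingers, on their centre line; the grasp point (between the pads) lies 19 mm behind it; z points along the fingers, y is the line along which they close (so a half turn about z gives the same grasp; the last joint's range is limited). The gripper opens to 85 mm and grips with 20 to 120 N. Pads are 22 mm wide; open, the fingers measure 114 mm over their backs; the gripper's body (76 mm by 85 mm) begins 54 mm behind the grasp point. The pads swing forward as they close: fully open they stand 13 mm farther back than shut.
Start: joints at [1.138, 0.628, 0.038, 1.517, -0.027, 0.996, -0.02], TCP at [233.138, -606.766, 231.313] pointing down, gripper open.
Joint ranges: [-3.06, 3.06], [-0.37, 2.12], [-1.25, 1.32], [0.18, 2.47], [-1.1, 4.24], [0.23, 1.98], [-2.94, 2.94]. Speed limits (rad/s): [2.57, 2.57, 3.14, 3.14, 3.14, 3.14, 3.14].

INTERFACE

Orientations are given as [roll, pitch, yaw] about the fixed x, y, z axes, in that order (R = Rz(yaw) Ry(pitch) Rx(roll)).
In Python, from cell import read_state, get_image, camera_info, finish_job gives the robot as it stands.
- The arm moves only by the tool play_rows, never from a script. Its argument "deltas" is one flat list of numbers, 7 for each row, row after row: the shift along the tool's x, y, z in mm, then the turn, a rotation vector about the tool's x, y, z in rad, then the opening, from 0 (shut) to 1 (fully open). In form: [dx, dy, dz, ax, ay, az, grip, dx, dy, dz, ax, ay, az, grip, ...]. A call has 1 to 10 rows; each row is the pose to reach, as a shift and turn from the pose commanded when the call began, along the tool's axes at that moment; what a row does not reach only later rows make up. A row lasts 1/8 s, in which the tool goes at most 62.5 mm and 10.7 degrees, less where a joint would pass 70% of its speed; a pose out of reach is approached as far as the arm can. A call with a gripper value outside its range is refused whole. The fingers move at their own pace and stop on an object; the grip force is fixed at half the most. Time passes only in rows, so rows that repeat a pose let the fingers close. It gives the time, the measured TCP pose, the force, the opening and the grip force at its end, in the units of the state.
- read_state(): the state, without advancing time (a new reading comes with each control period).
- get_image(name): name is "side" or "top"; returns the picture (480x640x3 uint8, red, green, blue); there is no depth.
- camera_info(name): a dict with "fx", "fy", "cx", "cy" (pixels), "T" (4x4, takes a point from camera to world coordinates). Camera axes: x right, y down, z forward; pixel columns grow to the right and rows downward; lengths in mm; the calibration is good to about 2 mm. A picture is of the moment at which its call begins. camera_info takes no time and is no camera call.
- finish_job(): hands the job in; it is judged then, once.
The state is a dict: "clock": time; "qpos": joint angles; "qd": joint speeds; "tau": joint torques, N m; "eef_pos": TCP position; "tool_rot": TCP orientation; "force": force on the tool from outside, world axes, zero at the start; "torque": the same for the moment, N m; "width": finger opening in mm; "gripper_force": force on a finger pad.
Only numpy, scipy, OpenCV 4.12 (cv2) and the standard library are available. Lean on these libraries where they do the work, as an engineer would, in place of code of your own. Each camera call takes 0.05 s, during which the arm holds its last target. There are 200 camera calls.

TASK

With the orange scraper block, wipe all five steel chips off the blue lid of the gauge case into the yellow chip tray at its side (no fingers on the chips, and do not open the lid while chips lie on it), then stand the scraper upright on its green mat and let go of it. Then raise the self-closing lid by its black bar handle to 60 degrees from shut and finish while holding it there, still and with the fingers on the bar. Leave everything else on the bench where it is.

Things in the scene. Friction and masses are not known exactly. Their poses are not given: they have to be found in the camera images.
- case: Grey gauge case fixed to the bench, 160 mm (x) by 180 mm (y). Origin: centre of its underside, on the bench; x runs from the handle side to the hinge side, y along the hinge towards the yellow chip tray fixed to its +y side, z up. The shut blue lid is a flat 160 by 180 by 8 mm plate right over it, top face at z = 70 mm.
- tray (a point): Centre of the inner floor of the yellow chip tray (3 mm above the bench, axes as the case's). Inside the tray is 164 mm along x and about 94 mm along y, from the case wall outwards; the tray's rim is 35 mm above the bench.
- hinge (a point): Middle of the lid's hinge line, at x = 80 mm, z = 66 mm of the case, axes as the case's; it does not move. The lid turns about its y axis: the handle side rises and swings over towards +x.
- lid (a joint): Lid angle in rad: 0 closed, grows as it opens (60 degrees = 1.047), stop at 1.9. The lid weighs about 0.3 to 0.5 kg and a weak spring also pulls it shut: let go, it falls shut. Lifting it at the handle takes about 2 to 8 N.
- handle: The lid's handle, turning with it: black round bar 12 mm thick along y, 100 mm between two slanting posts, clear all round, may turn in the pads. Origin: the bar's middle, with the lid shut 185 mm from the hinge line towards -x and 44 mm above it (25 mm in front of the lid's edge, 40 mm above its top face, 110 mm above the bench); axes then as the case's.
- scraper: Scraper block standing on the green mat: black rubber foot 120 (x) by 28 (y) by 20 mm high, above it an orange grip 84 (x) by 22 (y) by 40 mm, 60 mm high in all, 0.11 to 0.22 kg. Origin at the centre of its underside, z up; both ends and both sides are alike.
- mat: Square green mat, 150 by 150 by 4 mm, fixed on the bench; origin at the centre of its underside.
- chip1: Bright steel chip 1 of five: bent piece about 20 by 13 by 9 mm, 12 g, loose on the closed lid; origin under its middle.
- chip2: Bright steel chip 2 of five: bent piece about 20 by 13 by 9 mm, 12 g, loose on the closed lid; origin under its middle.
- chip3: Bright steel chip 3 of five: bent piece about 20 by 13 by 9 mm, 12 g, loose on the closed lid; origin under its middle.
- chip4: Bright steel chip 4 of five: bent piece about 20 by 13 by 9 mm, 12 g, loose on the closed lid; origin under its middle.
- chip5: Bright steel chip 5 of five: bent piece about 20 by 13 by 9 mm, 12 g, loose on the closed lid; origin under its middle.
- rod: Bystander: dark steel connecting rod lying beyond the case, 165 by 64 by 22 mm. Origin at its underside.
- ring_a: Bystander: dark setting ring, 72 mm across, 35 mm high. Origin at its underside.
- ring_b: Bystander: bright setting ring, 84 mm across, 25 mm high. Origin at its underside.
- dial: Bystander: dial gauge lying on its back, 58 mm across, 20 mm high. Origin at its underside.
- bottle: Bystander: white bottle with a red cap, 60 mm across, 160 mm tall. Origin at its underside.
- mallet: Bystander: hammer with orange handle lying on the right of the bench. Origin at its underside.

How it is judged:
By the outcome, as a careful person would: the job done as asked, in the order asked, and still so for the second after the job is handed in, while the arm keeps its last pose, push and grip.
It also fails if it takes over 64 s, if anything falls off the work surface, if the arm or the gripper's body presses on something with over 40 N, if the wrist force passes 120 N, or if a joint passes its speed limit or range.

## Working session

There is one attempt and no reset: what is moved stays moved. The work goes in short steps, Python scripts to look and compute and a tool call to move; the robot and the scene stay as the last step left them, time stands still between calls to the robot, and variables do not carry over. Pictures are saved under pics/ and viewed, at most 10 in all, crops included, and the job is handed in when it is done.

Besides the shell and the picture viewer there is one more tool, called by a JSON object that holds its "op" and its "data", one argument or row to a line. play_rows: Moves the arm, as the interface text tells. Its arguments: {"type":"object","properties":{"deltas":{"type":"array"}},"required":["deltas"]}

```bash
mkdir -p pics; ls; python3 - <<'E'
from cell import *
import cv2,numpy as np
for n in("side","top"):
    cv2.imwrite(f"pics/{n}0.png",get_image(n)[:,:,::-1]); c=camera_info(n); print(n,c["fx"],c["fy"],c["cx"],c["cy"]); print(np.round(c["T"],4).tolist())
s=read_state();print({k:np.round(v,3).tolist() for k,v in s.items()})
E
```

```text
pics
side 487.0148233259709 487.0148233259709 315.11318668795406 246.9033768224962
[[-0.8202, -0.424, 0.384, 71.7924], [-0.572, 0.6144, -0.5435, 714.7763], [-0.0055, -0.6654, -0.7465, 1062.0111], [0.0, 0.0, 0.0, 1.0]]
top 593.8660353359567 593.8660353359567 315.91015382121896 244.79541398425005
[[-0.013, -0.9808, 0.1946, 308.6127], [-0.9998, 0.0157, 0.0121, 9.2239], [-0.0149, -0.1944, -0.9808, 1467.7733], [0.0, 0.0, 0.0, 1.0]]
{'clock': 0.1, 'qpos': [1.138, 0.629, 0.038, 1.518, -0.027, 0.996, -0.02], 'qd': [-0.001, -0.002, -0.001, -0.002, -0.002, -0.0, 0.001], 'tau': [0.004, -56.453, 1.231, -19.397, 0.011, 0.005, 0.0], 'eef_pos': [232.933, -606.225, 230.491], 'tool_rot': [-3.14, 0.0, 0.367], 'force': [0.1, 0.196, 0.838], 'torque': [0.021, 0.023, 0.086], 'gripper_force': 0.0, 'width': 85.678}
```

View pics/side0.png

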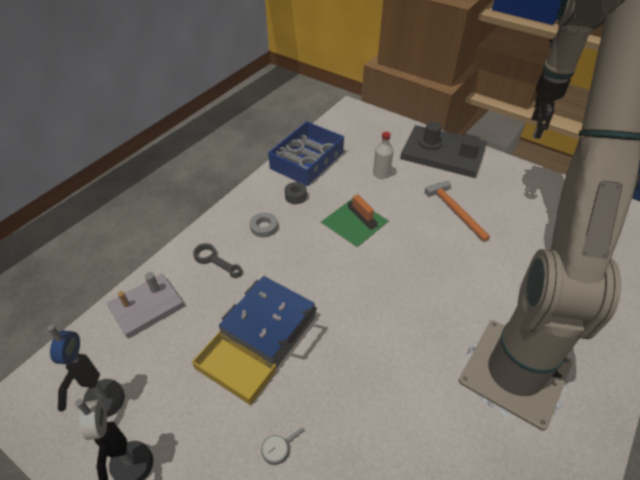

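View pics/top0.png

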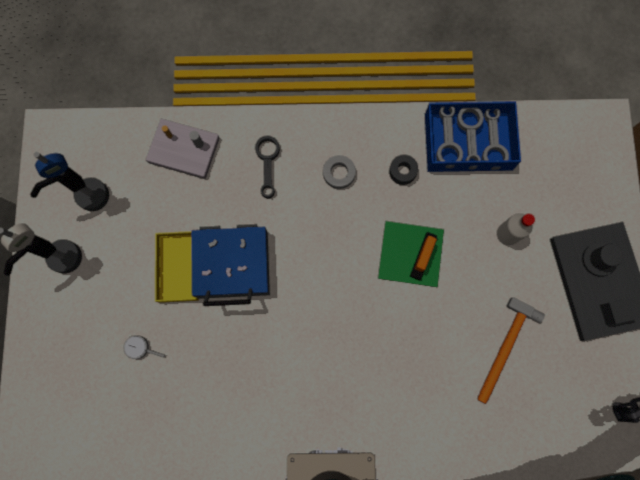

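The top view shows the case and blue lid at about px (230,262), with the yellow tray to its left. The handle bar is at (228,300) and there are five chips on the lid. The scraper is on the green mat at (424,256), turned about 15°.

```bash
cat > h.py <<'E'
from cell import *
import cv2,numpy as np
from scipy.spatial.transform import Rotation as R
def ray(n,p,z):
    c=camera_info(n);T=np.array(c["T"]);p=np.atleast_2d(p).astype(float)
    d=np.c_[(p[:,0]-c["cx"])/c["fx"],(p[:,1]-c["cy"])/c["fy"],np.ones(len(p))]@T[:3,:3].T
    return T[:3,3]+d*((z-T[2,3])/d[:,2])[:,None]
def mask(im,lo,hi,box=None):
    m=cv2.inRange(cv2.cvtColor(im,cv2.COLOR_RGB2HSV),lo,hi)
    if box:
        k=np.zeros_like(m);x0,y0,x1,y1=box;k[y0:y1,x0:x1]=1;m=m*k
    return m
def rect(n,m,z):
    ys,xs=np.nonzero(m);h=cv2.convexHull(np.c_[xs,ys].astype(np.float32))[:,0]
    P=ray(n,h,z)[:,:2].astype(np.float32);return cv2.minAreaRect(P)
def local(target,yaw=None):
    "target TCP xyz (world) -> tool-axis shift"
    s=read_state();r=R.from_euler('xyz',s['tool_rot']);return r.inv().apply(np.array(target)-s['eef_pos'])
E
python3 - <<'E'
from h import *
for n,bl,bg,bo,by in(("top",(185,220,275,305),(370,210,450,295),(400,225,450,285),(150,225,205,310)),("side",(205,270,325,370),(315,185,395,250),(340,190,382,232),(185,320,290,405))):
    im=get_image(n)
    print(n,"lid",rect(n,mask(im,(100,90,30),(125,255,255),bl),70))
    print("mat",rect(n,mask(im,(45,90,30),(80,255,255),bg),4))
    m=mask(im,(5,130,60),(18,255,255),bo);print("orange top?",rect(n,m,60))
    print("tray",rect(n,mask(im,(20,120,40),(32,255,255),by),35))
    m=mask(im,(0,0,90),(180,90,255),bl)
    if n=="top":
        k=cv2.erode(cv2.inRange(m,0,0),None)
        nn,l,st,ce=cv2.connectedComponentsWithStats(m)
        for i in range(1,nn):
            if 6<st[i,4]<200: print("chip",st[i],ray(n,ce[i],75).round())
im=get_image("top");cv2.imwrite("pics/c.png",cv2.resize(np.hstack([im[215:310,145:290],im[215:310,370:460]]),None,fx=3.4,fy=3.4,interpolation=cv2.INTER_CUBIC)[:,:,::-1])
E
```

```text
top lid ((550.6912841796875, 235.11941528320312), (161.97731018066406, 180.73878479003906), 2.0615451335906982)
mat ((573.218017578125, -209.6136474609375), (146.94509887695312, 146.66119384765625), 80.68948364257812)
orange top? ((565.0945434570312, -237.23826599121094), (23.766517639160156, 86.99363708496094), 67.0451889038086)
tray ((544.670654296875, 371.1103210449219), (172.57566833496094, 102.0899429321289), 2.2817604541778564)
chip [191 238   1  23  23] [[579. 326.  75.]]
chip [240 239   4   8  23] [[593. 204.  75.]]
chip [208 240   8   6  25] [[594. 276.  75.]]
chip [237 266  10   5  34] [[533. 205.  75.]]
chip [226 268   5   9  34] [[524. 237.  75.]]
chip [202 270   9   5  32] [[523. 289.  75.]]
chip [264 298  11   7  68] [[452. 138.  75.]]
chip [249 300  13   5  53] [[450. 170.  75.]]
chip [185 303  18   2  35] [[449. 317.  75.]]
side lid ((553.9354858398438, 238.39450073242188), (159.68307495117188, 176.67955017089844), 1.9827988147735596)
mat ((577.5731201171875, -209.50901794433594), (139.4210662841797, 141.2375946044922), 80.96001434326172)
orange top? ((563.1945190429688, -225.7128448486328), (37.91585159301758, 101.12037658691406), 67.29376220703125)
tray ((543.9650268554688, 376.2685546875), (177.71014404296875, 108.13209533691406), 1.982650637626648)
```

View pics/c.png

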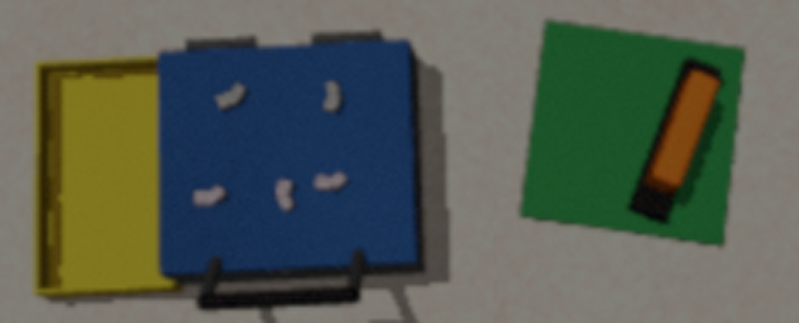

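The crop confirms the case yaw is about +2°, with the lid centre at about (552,236). The scraper is at about (564,-237), with its long axis at -23°. One sweep along the case's +y covers all the chips. I'm moving above the scraper now.

{"op": "play_rows", "data": {
  "deltas": [40,-20,5,0,0,0.08,1,95,-48,15,0,0,0.18,1,150,-77,25,0,0,0.28,1,205,-105,35,0,0,0.38,1,260,-133,50,0,0,0.48,1,315,-161,60,0,0,0.58,1,370,-190,75,0,0,0.68,1,415,-213,85,0,0,0.74,1,441,-226,90,0,0,0.768,1,441,-226,90,0,0,0.768,1]
}}

```text
clock: 1.5
eef_pos: [565.5, -234.1, 140.4]
tool_rot: [-3.14, 0.001, -0.395]
force: [-0.1, -0.8, 0.7]
width: 85.5
gripper_force: 0.0
```

```bash
python3 - <<'E'
from h import *
ims={n:get_image(n) for n in("top","side")}
a=ims["top"][200:300,370:480];b=ims["side"][150:260,310:430]
f=lambda x:cv2.resize(x,(390,390),interpolation=cv2.INTER_CUBIC)
cv2.imwrite("pics/g1.png",np.hstack([f(a),f(b)])[:,:,::-1])
s=read_state();print(s['eef_pos'],s['tool_rot'],s['qpos'],s['clock'],local((564,-237,28)))
E
```

```text
[ 563.18835432 -238.3526488   141.2961354 ] [ 3.14058799e+00  3.22456342e-04 -4.01044950e-01] [ 0.19735854  0.69396309  0.25539895  1.71959345 -0.23564527  0.75850982
 -1.40379753] 1.6 [  0.25572969  -1.67599552 113.29443219]
```

View pics/g1.png

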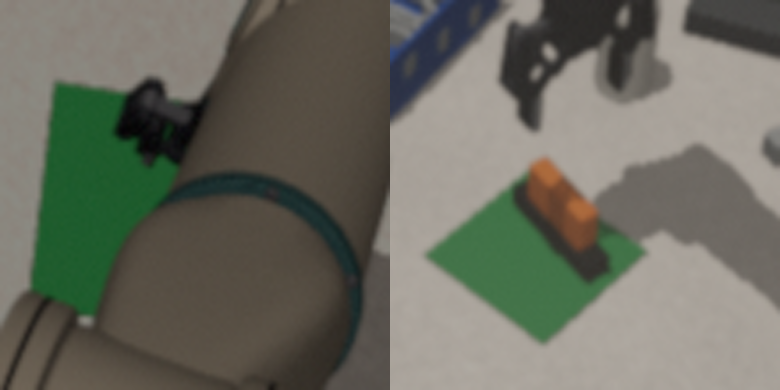

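The open fingers are above the orange grip, in line with it. I'm descending 113 mm.

{"op": "play_rows", "data": {
  "deltas": [0,-2,30,0,0,0,1,0,-2,60,0,0,0,1,0,-2,85,0,0,0,1,0,-2,105,0,0,0,1,0,-2,113,0,0,0,1,0,-2,113,0,0,0,1,0,-2,113,0,0,0,0,0,-2,113,0,0,0,0,0,-2,113,0,0,0,0,0,-2,113,0,0,0,0]
}}

```text
clock: 2.85
eef_pos: [564.8, -235.9, 28.8]
tool_rot: [-3.142, -0.001, -0.401]
force: [-0.5, 0.4, 3.8]
width: 21.4
gripper_force: 59.3
```

{"op": "play_rows", "data": {
  "deltas": [0,0,0,0,0,0,0,0,0,0,0,0,0,0,0,0,0,0,0,0,0]
}}

```text
clock: 3.22
eef_pos: [564.9, -235.9, 28.8]
tool_rot: [-3.141, -0.001, -0.401]
force: [-1.2, 0.3, 5.4]
width: 21.4
gripper_force: 59.7
```

{"op": "play_rows", "data": {
  "deltas": [0,0,-15,0,0,0,0,0,0,-50,0,0,0,0,0,0,-95,0,0,0,0,-8,-19,-121,0,0,-0.02,0,-30,-69,-121,0,0,-0.08,0,-52,-120,-121,0,0,-0.14,0,-75,-173,-121,0,0,-0.2,0,-97,-224,-121,0,0,-0.26,0,-119,-275,-121,0,0,-0.32,0,-140,-324,-121,0,0,-0.38,0]
}}

```text
clock: 4.47
eef_pos: [561.7, 119.0, 149.7]
tool_rot: [3.142, 0.0, -0.019]
force: [0.4, 0.6, -1.7]
width: 21.5
gripper_force: 58.9
```

```bash
python3 - <<'E'
from h import *
s=read_state();print(s['eef_pos'],s['tool_rot'],s['force'],s['width'],local((562,168,135)))
E
```

```text
[561.6922319  119.00703859 149.69765085] [ 3.14153399e+00  9.05942474e-05 -1.90515406e-02] [ 0.44677406  0.63823708 -1.68008547] 21.53591050457747 [ -0.62429116 -48.99079572  14.69483328]
```

{"op": "play_rows", "data": {
  "deltas": [0,-25,5,0,0,-0.03,0,0,-50,15,0,0,-0.057,0,0,-50,30,0,0,-0.057,0,0,-50,38,0,0,-0.057,0,0,-50,38,0,0,-0.057,0]
}}

```text
clock: 5.1
eef_pos: [562.8, 164.7, 110.3]
tool_rot: [3.14, 0.002, 0.033]
force: [0.8, -0.7, -2.1]
width: 21.3
gripper_force: 59.1
```

```bash
python3 - <<'E'
from h import *
ims={n:get_image(n) for n in("top","side")}
a=ims["top"][205:315,140:290];b=ims["side"][250:380,190:340]
f=lambda x:cv2.resize(x,(400,400*x.shape[0]//x.shape[1]+0),interpolation=cv2.INTER_CUBIC)
A,B=f(a),f(b);h=max(len(A),len(B));p=lambda x:np.pad(x,((0,h-len(x)),(0,0),(0,0)))
cv2.imwrite("pics/g2.png",np.hstack([p(A),p(B)])[:,:,::-1])
s=read_state();print(s['eef_pos'],s['tool_rot'],s['force'],s['qpos'],local((562,168,95)))
E
```

```text
[563.60992027 165.60839445 111.35708651] [ 3.14088664e+00 -9.18159087e-05  3.35239975e-02] [ 0.04656756 -0.00723274 -2.76082047] [-0.44280773  0.70026999  0.17264773  1.80711926 -0.18284775  0.64975919
 -1.70132172] [-1.53035637 -2.45577026 16.35521633]
```

View pics/g2.png

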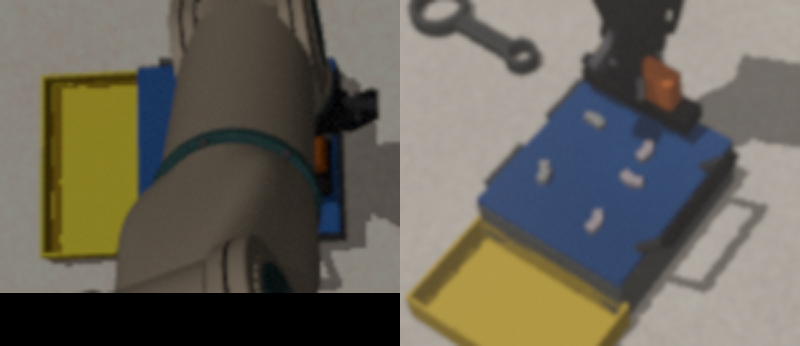

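The scraper hangs over the -y margin of the lid, behind all five chips. I'm lowering it to about 0.5 mm above the lid.

{"op": "play_rows", "data": {
  "deltas": [-1,0,8,0,0,0,0,-1,0,14,0,0,0,0,-1,0,16,0,0,0,0,-1,0,16,0,0,0,0]
}}

```text
clock: 5.7
eef_pos: [562.2, 167.1, 95.2]
tool_rot: [3.142, 0.0, 0.036]
force: [1.1, -0.2, -0.9]
width: 21.5
gripper_force: 59.2
```

{"op": "play_rows", "data": {
  "deltas": [0,-4,0,0,0,0,0,0,-12,0,0,0,0,0,0,-22,0,0,0,0,0,0,-32,0,0,0,0,0,0,-42,0,0,0,0,0,0,-52,0,0,0,0,0,0,-62,0,0,0,0,0,0,-72,0,0,0,0,0,0,-82,0,0,0,0,0,0,-92,0,0,0,0,0]
}}

```text
clock: 6.95
eef_pos: [558.9, 259.6, 95.3]
tool_rot: [3.142, 0.0, 0.036]
force: [-0.8, -0.4, -1.9]
width: 21.3
gripper_force: 59.1
```

{"op": "play_rows", "data": {
  "deltas": [0,-10,0,0,0,0,0,0,-20,0,0,0,0,0,0,-30,0,0,0,0,0,0,-40,0,0,0,0,0,0,-50,0,0,0,0,0,0,-60,0,0,0,0,0,0,-70,0,0,0,0,0,0,-76,0,0,0,0,0,0,-76,0,0,0,0,0]
}}

```text
clock: 8.07
eef_pos: [556.0, 335.7, 95.3]
tool_rot: [-3.141, 0.0, 0.037]
force: [-0.5, 0.1, -1.8]
width: 21.1
gripper_force: 59.1
```

```bash
python3 - <<'E'
from h import *
im=get_image("side")[250:410,185:340]
cv2.imwrite("pics/g3.png",cv2.resize(im,None,fx=3.6,fy=3.6,interpolation=cv2.INTER_CUBIC)[:,:,::-1])
s=read_state();print(s['eef_pos'],s['tool_rot'],s['force'])
E
```

```text
[556.19966854 334.90518362  95.26751152] [3.14126220e+00 6.13445188e-05 3.59352485e-02] [ 0.18279344 -1.11674887 -2.31035233]
```

View pics/g3.png

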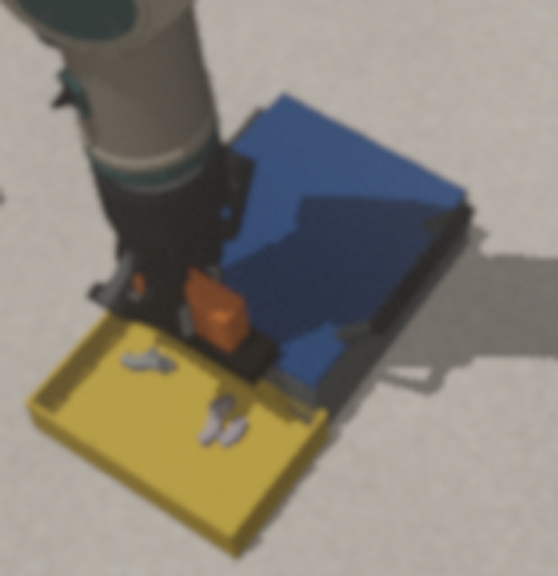

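Two plus three chips lie in the tray, and the visible part of the lid is clear. Next I take the scraper back to the mat centre.

{"op": "play_rows", "data": {
  "deltas": [0,0,-25,0,0,0,0,0,15,-50,0,0,0.0,0,0,55,-60,0,0,0.02,0,0,105,-60,0,0,0.04,0,0,155,-60,0,0,0.06,0,0,205,-60,0,0,0.08,0,-1,255,-60,0,0,0.1,0,-1,305,-60,0,0,0.12,0,-1,355,-60,0,0,0.14,0,-1,405,-60,0,0,0.16,0]
}}

```text
clock: 9.38
eef_pos: [569.5, -72.1, 155.6]
tool_rot: [3.141, -0.0, -0.126]
force: [0.4, -0.1, -3.5]
width: 21.4
gripper_force: 59.1
```

```bash
python3 - <<'E'
from h import *
s=read_state();print(s['eef_pos'],s['tool_rot'],s['force'],local((574,-210,34)))
for n,b in(("top",(188,222,270,296)),("side",(205,270,325,370))):
    im=get_image(n);m=mask(im,(0,0,90),(180,90,255),b)
    nn,l,st,ce=cv2.connectedComponentsWithStats(m);print(n,[(st[i].tolist()) for i in range(1,nn) if st[i,4]>6])
    cv2.imwrite(f"pics/t_{n}.png",im[:,:,::-1])
E
```

```text
[569.45991813 -72.11312697 155.5618542 ] [ 3.14132517e+00 -3.56712423e-04 -1.25865781e-01] [ 0.42982987 -0.1056646  -3.50036521] [ 21.77025393 136.19364289 121.60606141]
top [[188, 222, 82, 12, 458], [191, 237, 1, 10, 10]]
side [[205, 270, 120, 100, 5321], [233, 270, 6, 3, 16], [219, 347, 14, 6, 64], [241, 360, 13, 10, 75]]
```

{"op": "play_rows", "data": {
  "deltas": [7,45,0,0,0,0.01,0,15,90,0,0,0,0.02,0,20,120,10,0,0,0.034,0,22,136,40,0,0,0.034,0,22,136,80,0,0,0.034,0,22,136,110,0,0,0.034,0,22,136,121,0,0,0.034,0,22,136,124,0,0,0.034,0,22,136,126,0,0,0.034,0,22,136,126,0,0,0.034,0]
}}

```text
clock: 10.72
eef_pos: [575.4, -207.7, 30.4]
tool_rot: [3.141, -0.002, -0.158]
force: [-0.6, 0.0, -1.9]
width: 21.1
gripper_force: 59.4
```

```bash
python3 - <<'E'
from h import *
s=read_state();print(s['eef_pos'],s['tool_rot'],s['force'],local((574,-210,28.6)))
im=get_image("side")[150:270,300:440]
cv2.imwrite("pics/g4.png",cv2.resize(im,None,fx=3.6,fy=3.6,interpolation=cv2.INTER_CUBIC)[:,:,::-1])
E
```

```text
[ 575.44117127 -207.717776     30.35814187] [ 3.14126395e+00 -1.81396663e-03 -1.58195326e-01] [-0.60618498  0.04692909 -1.94600974] [-1.06682992  2.48018573  1.75702491]
```

View pics/g4.png

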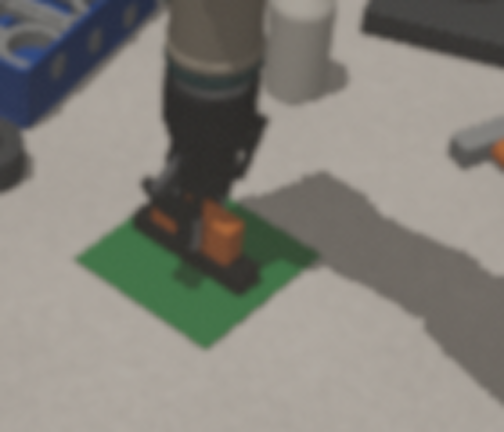

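The foot hangs just over the middle of the mat. I'm setting it down, releasing and rising.

{"op": "play_rows", "data": {
  "deltas": [0,0,1.8,0,0,0,0,0,0,1.8,0,0,0,0,0,0,1.8,0,0,0,0.2,0,0,1.8,0,0,0,0.5,0,0,1.8,0,0,0,1,0,0,1.8,0,0,0,1,0,0,1.8,0,0,0,1,0,0,-30,0,0,0,1,0,0,-75,0,0,0,1,0,0,-120,0,0,0,1]
}}

```text
clock: 12.02
eef_pos: [574.4, -207.4, 150.3]
tool_rot: [-3.142, 0.001, -0.158]
force: [0.1, -0.6, 0.4]
width: 85.4
gripper_force: 0.0
```

```bash
python3 - <<'E'
from h import *
n="side";im=get_image(n)
m=mask(im,(5,130,60),(18,255,255),(325,185,395,245));print("orange",rect(n,m,64),m.sum()/255)
s=read_state();print(s['eef_pos'],s['tool_rot'],s['force'])
# handle bar: dark pixels near lid front edge in top view
n="top";im=get_image(n);m=mask(im,(0,0,0),(180,255,38),(196,288,262,312))
print("bar px",rect(n,m,110))
# target: above bar, yaw 0.036+pi/2
d=local((447,232,190));print(d, "qpos",s['qpos'])
cv2.imwrite("pics/t5.png",cv2.resize(im[215:315,145:285],None,fx=5,fy=5,interpolation=cv2.INTER_CUBIC)[:,:,::-1])
E
```

```text
orange ((571.7850341796875, -193.582275390625), (47.291358947753906, 97.33367919921875), 80.13895416259766) 311.0
[ 577.90454626 -208.97738654  156.54585056] [ 3.14000768 -0.00937907 -0.15855978] [ 1.03273778 -0.85925051  3.83269225]
bar px ((457.87017822265625, 228.35015869140625), (32.28001403808594, 149.63552856445312), 0.5187657475471497)
[-198.53482335 -414.75925286  -38.23220987] qpos [ 0.16803173  0.66912515  0.21620982  1.70848667 -0.19150441  0.77503462
 -1.25437209]
```

View pics/t5.png

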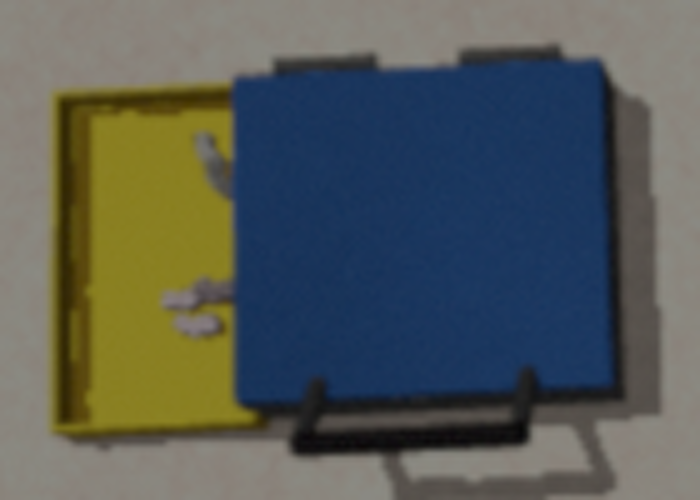

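The bar runs from crop (293,443) to (528,433), so its middle is at full px (227.1,302.6). The lid is clear and the chips are in the tray.

{"op": "play_rows", "data": {
  "deltas": [-20,-41,-16,0,0,-0.17,1,-40,-83,-16,0,0,-0.35,1,-59,-124,-16,0,0,-0.53,1,-79,-166,-16,0,0,-0.7,1,-98,-207,-16,0,0,-0.88,1,-118,-249,-16,0,0,-1.06,1,-137,-290,-16,0,0,-1.23,1,-157,-331,-16,0,0,-1.41,1,-177,-373,-16,0,0,-1.59,1,-196,-414,-16,0,0,-1.765,1]
}}

```text
clock: 13.38
eef_pos: [445.6, 233.5, 164.9]
tool_rot: [-3.141, 0.0, 1.613]
force: [0.3, -1.1, 0.1]
width: 85.3
gripper_force: 0.0
```

{"op": "play_rows", "data": {
  "deltas": [0,0,0,0,0,0,1,0,0,0,0,0,0,1]
}}

```text
clock: 13.62
eef_pos: [446.2, 231.4, 164.8]
tool_rot: [-3.141, 0.001, 1.606]
force: [0.2, -1.8, -0.2]
width: 85.3
gripper_force: 0.0
```

```bash
python3 - <<'E'
from h import *
b=ray("top",[(227.1,302.6)],112)[0];print("bar",b)
s=read_state();print(s['eef_pos'],s['tool_rot'],s['force'],s['qpos'],local((447,232,91)))
ims={n:get_image(n) for n in("top","side")}
f=lambda x:cv2.resize(x,(390,390),interpolation=cv2.INTER_CUBIC)
cv2.imwrite("pics/g6.png",np.hstack([f(ims["side"][250:380,230:360]),f(ims["side"][150:280,300:430])])[:,:,::-1])
E
```

```text
bar [446.02335192 230.98576549 112.        ]
[446.17165402 231.41152792 164.79772518] [-3.14064335e+00  1.10533400e-03  1.60575347e+00] [ 0.19615204 -1.78631807 -0.16026769] [-0.36208709  0.52493859 -0.24897591  1.9864459   0.20482644  0.65525758
 -0.7071193 ] [ 0.64073262  0.91846263 73.79622339]
```

View pics/g6.png

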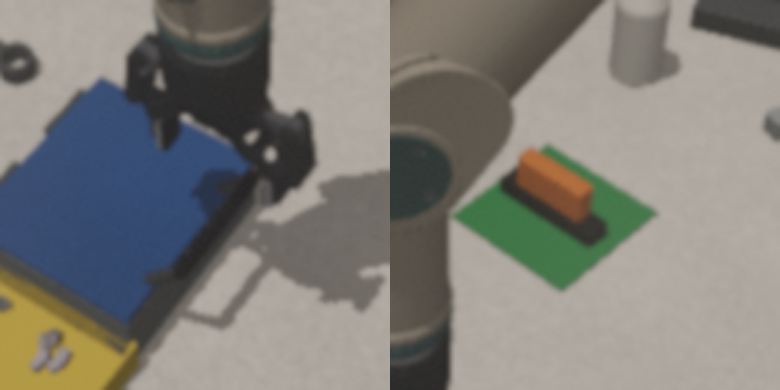

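The scraper stands upright on the mat, free, and the gripper is over the bar. I'm descending 74 mm with the fingers partly open, then closing.

{"op": "play_rows", "data": {
  "deltas": [0,0,20,0,0,0,0.6,0,0,40,0,0,0,0.6,0,0,58,0,0,0,0.6,0,0,70,0,0,0,0.6,0,0,74,0,0,0,0.6,0,0,74,0,0,0,0.3,0,0,74,0,0,0,0,0,0,74,0,0,0,0,0,0,74,0,0,0,0,0,0,74,0,0,0,0]
}}

```text
clock: 14.98
eef_pos: [448.7, 232.5, 92.1]
tool_rot: [3.137, -0.001, 1.606]
force: [4.8, -1.0, -1.2]
width: 10.0
gripper_force: 58.4
```

```bash
python3 - <<'E'
from h import *
s=read_state();p=s['eef_pos'];print(p,s['tool_rot'],s['force'],s['width'],s['gripper_force'])
a0=np.arctan2(44,185);r=np.hypot(185,44);c,sn=np.cos(.036),np.sin(.036)
rot=R.from_euler('xyz',s['tool_rot']).inv()
for t in range(5,66,5):
    a=a0+np.radians(t);dx=185-r*np.cos(a);dz=r*np.sin(a)-44
    print(t,rot.apply([dx*c,dx*sn,dz]).round(1))
E
```

```text
[448.74746261 232.52268803  92.07377519] [ 3.13736520e+00 -1.40235267e-03  1.60580580e+00] [ 4.82365255 -0.99076298 -1.23308523] 10.017018182638148 58.4407764673233
5 [  0.    4.6 -15.9]
10 [  0.1  10.6 -31.4]
15 [  0.1  17.9 -46.3]
20 [  0.1  26.5 -60.5]
25 [  0.1  36.2 -73.9]
30 [  0.2  47.2 -86.4]
35 [  0.2  59.1 -97.9]
40 [   0.2   72.  -108.3]
45 [   0.2   85.8 -117.6]
50 [   0.3  100.3 -125.6]
55 [   0.3  115.5 -132.3]
60 [   0.3  131.2 -137.7]
65 [   0.3  147.3 -141.6]
```

The bar is held. I'm lifting along the arc, and adding about 2 mm in y gradually for the commanded/measured offset.

{"op": "play_rows", "data": {
  "deltas": [0,3,-6,0,0,0,0,0,6,-16,0,0,0,0,0,9,-24,0,0,0,0,0,12.6,-31.4,0,0,0,0,0,16,-39,0,0,0,0,0,20,-46.3,0,0,0,0,0,24,-53.5,0,0,0,0,0,28.5,-60.5,0,0,0,0,0,33,-67.3,0,0,0,0,0,38.2,-74,0,0,0,0]
}}

```text
clock: 16.23
eef_pos: [482.1, 233.6, 165.4]
tool_rot: [-3.137, 0.001, 1.608]
force: [-6.4, 2.2, 1.2]
width: 9.7
gripper_force: 58.8
```

{"op": "play_rows", "data": {
  "deltas": [0,5,-6,0,0,0,0,0,11,-12.5,0,0,0,0,0,17,-18.5,0,0,0,0,0,23,-24,0,0,0,0,0,29,-29,0,0,0,0,0,36,-34.5,0,0,0,0,0,43,-39.3,0,0,0,0,0,50,-44,0,0,0,0,0,57,-48,0,0,0,0,0,64,-51.6,0,0,0,0]
}}

```text
clock: 17.48
eef_pos: [544.0, 235.9, 219.5]
tool_rot: [-3.134, 0.002, 1.608]
force: [-15.5, -1.6, 19.5]
width: 9.9
gripper_force: 61.0
```

```bash
python3 - <<'E'
from h import *
s=read_state();p=s['eef_pos'];print(p,s['tool_rot'],s['force'],s['width'],s['gripper_force'],s['qpos'])
a0=np.arctan2(44,185);d=(p-np.array([448.75,232.5,92.07]));d=[d[0]*np.cos(.036)+d[1]*np.sin(.036),d[2]]
print("angle",np.degrees(np.arctan2(44+d[1],185-d[0])-a0),"r",np.hypot(44+d[1],185-d[0]),np.hypot(44,185))
print(local(np.array([448.75,232.5,92.07])+[131.2*np.cos(.036),131.2*np.sin(.036),137.7]))
E
```

```text
[544.03143446 235.87667424 219.53295567] [-3.13381013e+00  1.84452595e-03  1.60784058e+00] [-15.53869816  -1.63278246  19.51767293] 9.922641757721573 61.00813329219818 [-0.28380992  0.57283652 -0.27059279  1.68298441  0.18092025  0.91832292
 -0.58753393]
angle 49.016185086701384 r 193.48963721198854 190.16045856065872
[-1.42377931e-03  3.57780497e+01 -1.05158184e+01]
```

{"op": "play_rows", "data": {
  "deltas": [0,2,-4,0,0,0,0,0,7,-7,0,0,0,0,0,13,-10,0,0,0,0,0,19,-13,0,0,0,0,0,25,-15.3,0,0,0,0,0,30.5,-17,0,0,0,0,0,30.5,-17,0,0,0,0,0,30.5,-17,0,0,0,0]
}}

```text
clock: 18.48
eef_pos: [578.8, 237.1, 235.3]
tool_rot: [3.142, -0.0, 1.607]
force: [-4.7, 1.4, 6.1]
width: 9.6
gripper_force: 58.8
```

```bash
cat > chk.py <<'E'
from h import *
s=read_state();p=s['eef_pos'];print(p,s['tool_rot'],s['force'],s['width'],s['gripper_force'],np.abs(s['qd']).max())
for cx,cz in((185,44),(188,41.3)):
    d=(p-np.array([448.75,232.5,92.07]));x=d[0]*np.cos(.036)+d[1]*np.sin(.036)
    print("angle",np.degrees(np.arctan2(cz+d[2],cx-x)-np.arctan2(cz,cx)),"r",np.hypot(cz+d[2],cx-x),np.hypot(cz,cx))
E
python3 chk.py; python3 - <<'E'
from h import *
for n in("side","top"): cv2.imwrite(f"pics/e_{n}.png",get_image(n)[:,:,::-1])
a=cv2.imread("pics/e_side.png")[200:380,190:370];cv2.imwrite("pics/e.png",cv2.resize(a,(594,594),interpolation=cv2.INTER_CUBIC))
E
```

```text
[578.83200959 237.11177905 235.33627406] [ 3.14156518e+00 -1.69154858e-04  1.60676690e+00] [-4.65910487  1.41356324  6.09539816] 9.616316038753261 58.79697561264038 0.001970984538247042
angle 60.300098619833044 r 195.1298944037748 190.16045856065872
angle 60.21095096362389 r 193.41599087893655 192.48296028480027
```

View pics/e.png

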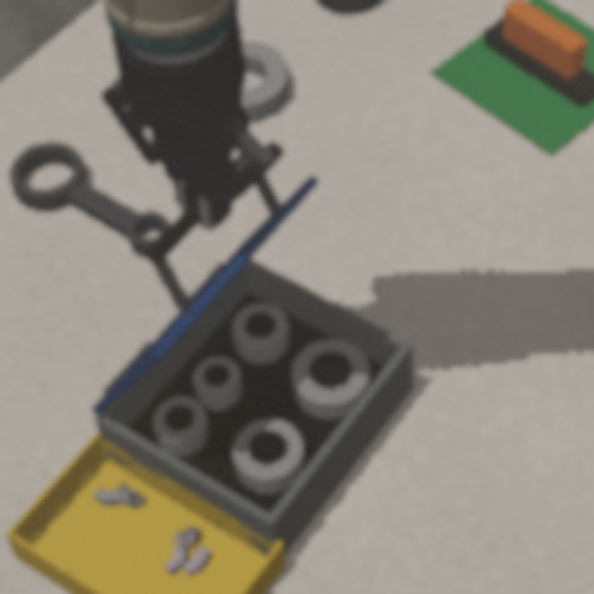

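The lid is held up, the bar is in the fingers, all five chips are in the tray and the scraper stands on its mat. I'm checking the angle against the lid's free corner, at about px (285,254.5) in the side view.

```bash
python3 - <<'E'
from h import *
c=camera_info("side");Ti=np.linalg.inv(np.array(c["T"]))
for t in(56,60,64):
    for e in(-4,4):
        th=np.radians(t);x=80-160*np.cos(th)+e*np.sin(th);z=66+160*np.sin(th)+e*np.cos(th)
        y=-90;w=[552+x*np.cos(.036)-y*np.sin(.036),236+x*np.sin(.036)+y*np.cos(.036),z,1]
        q=Ti@w;print(t,e,c["fx"]*q[0]/q[2]+c["cx"],c["fy"]*q[1]/q[2]+c["cy"])
E
```

```text
56 -4 291.20365557114957 258.3641634267286
56 4 288.7829268891618 255.95385571289145
60 -4 287.8024656894765 255.01234066454128
60 4 285.28286744143804 252.67868810049504
64 -4 284.2664079328288 251.77067910177556
64 4 281.6643534545984 249.52917094648487
```

{"op": "play_rows", "data": {
  "deltas": [0,0,0,0,0,0,0,0,0,0,0,0,0,0,0,0,0,0,0,0,0,0,0,0,0,0,0,0]
}}

```text
clock: 19.08
eef_pos: [578.8, 237.1, 235.3]
tool_rot: [3.142, -0.0, 1.607]
force: [-5.7, -0.1, 6.5]
width: 10.0
gripper_force: 58.8
```

```bash
python3 chk.py; python3 -c "from cell import *;print(finish_job())"
```

```text
[578.79913872 237.10497875 235.33414224] [ 3.14154139e+00 -1.45841155e-04  1.60677833e+00] [-5.71060373 -0.05078545  6.50320207] 9.956185459263574 58.788562417030334 0.0008825588905716294
angle 60.29059721811791 r 195.13715149993274 190.16045856065872
angle 60.201407514207794 r 193.42385533055455 192.48296028480027
the job is handed in; nothing more can be done
None
```

The job is handed in at about 19 s: all five chips are in the tray, the scraper stands upright and released on its mat, and the lid is held still by its bar at about 60° (60.2–60.3° from the arm pose, and the side camera agrees).

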